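# Fill the practice-ball tray from the lever feeder

## Task

Fill the white tray with one ball in each of its three wells: slide the tray by its black post so that an empty well is under the feeder's spout, swing the red lever to its stop, hold it there for a moment so that a single ball drops, let it spring back, then do the same for the other wells. Do not let a second ball out on top of one that is still under the spout; at the end the fourth ball stays in the feeder and the lever is back at rest. Leave the spray can, tape roll and power supply alone.

Things in the scene. Friction and masses are not known exactly. Their poses are not given: they have to be found in the camera images.
- feeder: blue sheet-metal ball feeder fixed to the table, 440 mm wide. Origin on the table under the spout's middle; x axis up the sloping chute, away from the robot (chute end at x = 0.30, balls up to z = 0.23); y axis along the tray's slide; z up. Spout: square sleeve, front face at x = -0.041, from z = 0.09 to 0.152. Lever brackets at y = +-0.055, x = 0.04 to 0.10, up to z = 0.16
- spout (a point): centre of the spout's lower mouth, 90 mm above the table; a ball falls straight down from here. A well should have its centre within about 8 mm of this point sideways
- tray (a joint): position of the white tray along the feeder's y axis, m, -0.1 to 0.1; stays where left, about 2 N moves it. At +0.088 well0, at 0 well1, at -0.088 well2 is under the spout
- tray_post (a point): centre of the top of the tray's black upright post, the handle to slide it by: 20 mm diameter, top 100 mm above the table, free down to 30 mm; 59 mm in front of the tray's front wall, 105 mm in front of the middle well's centre (towards the feeder's -x). Moves with the tray
- well0 (a point): centre of the floor, 18 mm above the table, of the well at the -y end (robot's right). The white tray (92 x 270 mm, walls 6 mm thick, rim 67 mm above the table) has three wells about 80 mm square in a row along the feeder's y axis, 88 mm apart; low grey ramps in each centre a ball
- well1 (a point): centre of the floor of the middle well
- well2 (a point): centre of the floor of the third well, at the +y end (robot's left)
- lever (a joint): angle of the sprung lever, rad: 0 at rest (leaning 0.2 towards the robot), 0.72 at its stop (leaning 0.52 away). About 5 N at the bar holds it at the stop; let go, it springs back. One full swing, held at the stop for about 0.3 s, lets one ball roll out; the next rolls up once the lever is back
- lever_tip (a point): centre of the red cross bar at the lever's top: 20 mm diameter, 60 mm long along the feeder's y axis, 264 mm above the table, 70 mm to the feeder's +y side. Pushed away from the robot (feeder's +x) by about 83 mm, sinking by 14 mm; it turns about an axle along y, 120 mm away, at x = 0.047, z = 0.146 in the feeder's frame
- ball0_center (a point): centre of orange hard ball 1, 64 mm diameter, about 140 g; the four balls wait in a row in the chute, this one foremost, first to be let out
- ball1_center (a point): centre of orange hard ball 2, 64 mm diameter, about 140 g; the four balls wait in a row in the chute, this one second
- ball2_center (a point): centre of orange hard ball 3, 64 mm diameter, about 140 g; the four balls wait in a row in the chute, this one third
- ball3_center (a point): centre of orange hard ball 4, 64 mm diameter, about 140 g; the four balls wait in a row in the chute, this one last: it stays there
- can: bystander: blue spray can, 66 mm diameter, 190 mm high, origin under its centre
- tape: bystander: brown roll of packing tape lying flat, 104 mm diameter, 48 mm high, origin under its centre
- brick: bystander: black power supply, 120 x 60 x 36 mm, origin under its centre
Things that resemble listed ones, but are neither listed nor needed, are in the scene too. What is shaped like the part that bears ball3_center but blue or green is not meant. Leave any purple look-alike of the part that bears ball2_center alone.

How it is judged:
By the outcome, as a careful person would: the job done as asked, in the order asked, and still so for the second after the job is handed in, with the robot touching nothing.
It also fails if it takes over 64 s, if anything falls off the work surface, if the arm or the gripper's body presses on something with over 40 N, if the wrist force passes 120 N, or if a joint passes its speed limit or range.

## Robot

A 6-joint arm with a two-finger parallel gripper is mounted at the origin on the work surface. World frame = base frame: x ahead of the robot, y to its left, z up, the work surface at z = 0. Lengths are in m, angles in degrees, forces in N, time in s.
With the tool pointing down it reaches from about 0.25 to 0.725 m from the base axis. Payload 9.7 kg.
Tool frame: the origin (TCP) lies midway between the tips of the shut fingers; the grasp point (between the pads) lies 19 mm behind it; z points along the fingers, y is the line along which they close (so a half turn about z gives the same grasp; the last joint's range is limited). The gripper opens to 85 mm and grips with 20 to 120 N. Pads are 22 mm wide; open, the fingers measure 114 mm over their backs; the gripper's body (76 mm by 85 mm) begins 54 mm behind the grasp point. The pads swing forward as they close: fully open they stand 13 mm farther back than shut.
Start: joints at [70.989, 4.979, 10.078, 95.1, 0, 90], TCP at [0.179, 0.52, 0.231] pointing down, gripper open.
Joint ranges: [-179.16, 179.16], [-48.56, 103.87], [-65.8, 70.77], [-126.05, 130.52], [-82.76, 87.17], [-180, 180]. Speed limits (degrees/s): [127.2, 127.2, 147.25, 180, 180, 180].

## Interface

Orientations are given as [roll, pitch, yaw] about the fixed x, y, z axes, in that order (R = Rz(yaw) Ry(pitch) Rx(roll)).
In Python, from workcell import readout, imaging, bot, spotter gives the robot as it stands.
- The arm moves only by the shell command python3 -m jog 'ROWS' [FORCE]. ROWS is JSON, a list of rows, each an object with "rotation": the turn, a rotation vector about the world's x, y, z in degrees, a list of three; "translation": the shift along the world's x, y, z in mm, a list of three; "grip": the finger opening in mm, from 0 to 85.4. In form: [{"rotation": [wx, wy, wz], "translation": [dx, dy, dz], "grip": grip}, ...]. A call has 1 to 20 rows; each row is the pose to reach, as a shift and turn from the pose commanded when the call began; what a row does not reach only later rows make up. A row lasts 1/10 s, in which the tool goes at most 50 mm and 8.59 degrees, less where a joint would pass 70% of its speed; a pose out of reach is approached as far as the arm can. A call with a gripper value outside its range is refused whole. The fingers move at their own pace and stop on an object; FORCE is the grip in N (left out, the last holds). Time passes only in rows, so rows that repeat a pose let the fingers close. It gives the time, the measured TCP pose, the force, the opening and the grip force at its end, in the units of the state.
- readout.get_obs(): the state, without advancing time (a new reading comes with each control period).
- imaging.camera(name): name is "scene" or "side" or "wrist"; returns (picture, depth): 420x560x3 uint8, red, green, blue; 420x560 float32, m along the optical axis (not along the pixel's ray), 0 where there is no reading.
- imaging.camera_info(name): a dict with "vertical_fov" (degrees; the focal length in pixels is half the picture's height over the tangent of half this angle, whatever the lens; pixels are square), "cx", "cy" (the principal point, pixels), "extrinsics" (4x4, takes a point from camera to world coordinates); the wrist camera has in their place "tool_from_camera" (4x4, takes a point from camera to tool coordinates, whose origin is the TCP and whose axes are the flange's). Camera axes: x right, y down, z forward; pixel columns grow to the right and rows downward; lengths in m; the calibration is good to about 2 mm. The wrist camera is an equidistant fisheye: a pixel r from the principal point sees the ray r / f radians off the axis. A picture is of the moment at which its call begins: read the wrist's pose just before it. camera_info takes no time and is no camera call.
- bot.job_done(): hands the job in; it is judged then, once.
Trained networks look in the newest picture that a camera, given by its name, has taken for a name from the list of things; names that differ only in an ending like _2 or _b are one class to them, and where a whole thing is asked for, a point or a joint stands for the part that bears it (a point fixed in the world has none). Each returns a list of dicts, best first, with "confidence" (0 to 1); they miss things now and then, are a little off and sometimes report something else, mostly with a low value. They report only what shows in the picture. A call takes as long as a camera call. They do not tell look-alikes from the thing itself.
- spotter.spot_in(camera, target): "box" ([centre column, centre row, width, height] in pixels, round what is visible of it).
- spotter.mark_of(camera, target): "uv" ([column, row] in pixels: a listed point, or the origin of a listed thing).
The state is a dict: "time": time; "q": joint angles; "qd": joint speeds; "joint_efforts": joint torques, N m; "ee_pos": TCP position; "tcp_rot": TCP orientation; "wrist_force": force on the tool from outside, world axes, zero at the start; "torque": the same for the moment, N m; "opening": finger opening in m; "grasp_force": force on a finger pad.
Only numpy, scipy, OpenCV 4.12 (cv2) and the standard library are available. Lean on these libraries where they do the work, as an engineer would, in place of code of your own. Each camera call takes 0.05 s, during which the arm holds its last target. There are 200 camera calls.

## Working session

There is one attempt and no reset: what is moved stays moved. The work goes in short steps, Python scripts to look and compute and a shell command to move; the robot and the scene stay as the last step left them, time stands still between calls to the robot, and variables do not carry over. Pictures are saved under pics/ and viewed, at most 10 in all, crops included, and the job is handed in when it is done.

```bash
mkdir -p pics
cat > h.py <<'E'
import numpy as np, cv2
from workcell import readout, imaging, bot, spotter
def ray(name,uv):
    i=imaging.camera_info(name); f=210/np.tan(np.radians(i["vertical_fov"]/2))
    E=np.array(i["extrinsics"]); d=np.array([(uv[0]-i["cx"])/f,(uv[1]-i["cy"])/f,1.])
    return E,d
def at_depth(name,uv,z):
    E,d=ray(name,uv); return E[:3,:3]@(d*z)+E[:3,3]
def tri(uva,uvb,a="scene",b="side"):
    A=np.zeros((3,3));B=np.zeros(3)
    L=[]
    for n,uv in((a,uva),(b,uvb)):
        E,d=ray(n,uv); d=E[:3,:3]@d; d/=np.linalg.norm(d); P=np.eye(3)-np.outer(d,d); A+=P;B+=P@E[:3,3];L.append((P,E[:3,3]))
    x=np.linalg.solve(A,B); return x,[np.linalg.norm(P@(x-o)) for P,o in L]
E
cat > a.py <<'E'
from h import *
im={}
for c in("scene","side"):
    p,d=imaging.camera(c); im[c]=d; cv2.imwrite(f"pics/{c}0.png",p[:,:,::-1])
o=readout.get_obs(); print({k:np.round(v,3).tolist() for k,v in o.items()})
for t in["feeder","spout","tray_post","well0","well1","well2","lever_tip","ball0_center","ball3_center","can","tape","brick"]:
    for c in im:
        for r in spotter.mark_of(c,t)[:3]:
            u,v=r["uv"]; z=im[c][min(419,max(0,int(round(v)))),min(559,max(0,int(round(u))))]
            print(t,c,round(r["confidence"],2),np.round(r["uv"],1).tolist(),np.round(at_depth(c,r["uv"],z),3).tolist())
E
python3 a.py
```

```text
{'time': 0.1, 'q': [70.988, 5.007, 10.041, 95.1, -0.001, 89.998], 'qd': [0.01, -0.012, 0.084, 0.031, -0.038, -0.016], 'joint_efforts': [-0.0, -52.156, 46.566, 0.016, 0.0, -0.0], 'ee_pos': [0.179, 0.52, 0.231], 'tcp_rot': [-179.935, 0.001, 160.991], 'wrist_force': [-0.794, -0.176, 1.031], 'torque': [-0.025, -0.016, -0.056], 'grasp_force': 0.0, 'opening': 0.085}
feeder scene 0.7 [270.2, 231.2] [0.672, -0.041, 0.157]
feeder side 0.74 [285.6, 253.2] [0.564, 0.044, 0.046]
spout scene 0.91 [270.0, 210.8] [0.601, -0.025, 0.158]
spout scene 0.25 [226.8, 239.9] [0.589, -0.169, 0.026]
spout side 0.87 [287.2, 232.0] [0.56, 0.022, 0.112]
tray_post scene 0.79 [238.5, 192.8] [0.465, -0.1, 0.098]
tray_post scene 0.36 [248.9, 230.2] [0.564, -0.09, 0.017]
tray_post side 0.79 [313.9, 215.5] [0.464, -0.287, 0.002]
well0 scene 0.91 [225.2, 237.8] [0.573, -0.172, 0.015]
well0 scene 0.68 [252.7, 232.2] [0.576, -0.08, 0.02]
well0 scene 0.58 [275.2, 224.4] [0.662, -0.023, 0.171]
well0 side 0.95 [286.2, 252.8] [0.562, 0.044, 0.047]
well0 side 0.85 [283.6, 226.4] [0.572, 0.015, 0.129]
well1 scene 0.91 [225.2,
[... 1002 characters left out ...]
er scene 0.68 [291.2, 260.9] [0.812, -0.013, 0.206]
ball3_center side 0.61 [219.1, 224.2] [0.774, 0.041, 0.148]
ball3_center side 0.56 [212.3, 210.8] [0.794, 0.029, 0.189]
ball3_center side 0.45 [242.1, 229.7] [0.704, 0.029, 0.122]
can scene 0.69 [131.4, 221.9] [0.454, -0.462, 0.041]
can side 0.78 [322.7, 195.6] [0.424, -0.43, 0.02]
can side 0.23 [284.9, 254.6] [0.566, 0.043, 0.039]
tape scene 0.58 [383.0, 159.2] [0.364, 0.459, -0.004]
tape side 0.6 [360.4, 367.1] [0.37, 0.446, 0.0]
tape side 0.2 [286.1, 230.4] [0.563, 0.021, 0.117]
brick scene 0.77 [405.9, 195.2] [0.571, 0.457, 0.044]
brick scene 0.16 [286.1, 245.9] [0.755, -0.013, 0.193]
brick side 0.69 [285.6, 373.2] [0.546, 0.498, 0.032]
```

Run:
```python
import cv2
for c,(x0,y0,x1,y1) in {"scene":(100,120,450,380),"side":(150,130,430,400)}.items():
    p=cv2.imread(f"pics/{c}0.png")[y0:y1,x0:x1]; cv2.imwrite(f"pics/{c}0c.png",cv2.resize(p,None,fx=2.2,fy=2.2,interpolation=2))
from h import *
print(imaging.camera_info("scene")["extrinsics"],imaging.camera_info("side")["extrinsics"])
```

```text
[[ 0.23777054  0.79354229 -0.5601391   1.49970359]
 [ 0.9713157  -0.19621734  0.13433004 -0.21270637]
 [-0.00331244 -0.57601163 -0.81743479  1.47760687]
 [ 0.          0.          0.          1.        ]] [[-0.99865688 -0.01773381  0.04868214  0.52050953]
 [-0.05129137  0.4711958  -0.88053604  1.1235574 ]
 [-0.00732356 -0.88185034 -0.47147252  0.79141479]
 [ 0.          0.          0.          1.        ]]
```

View pics/scene0c.png

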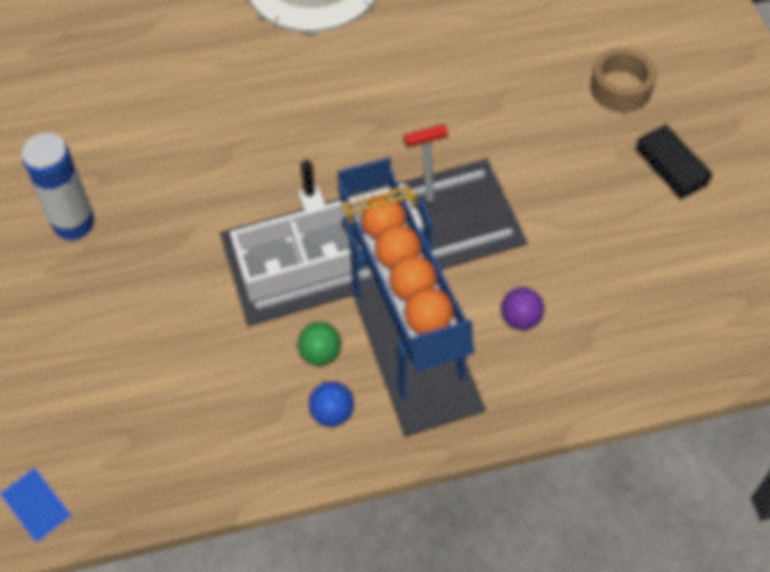

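View pics/side0c.png

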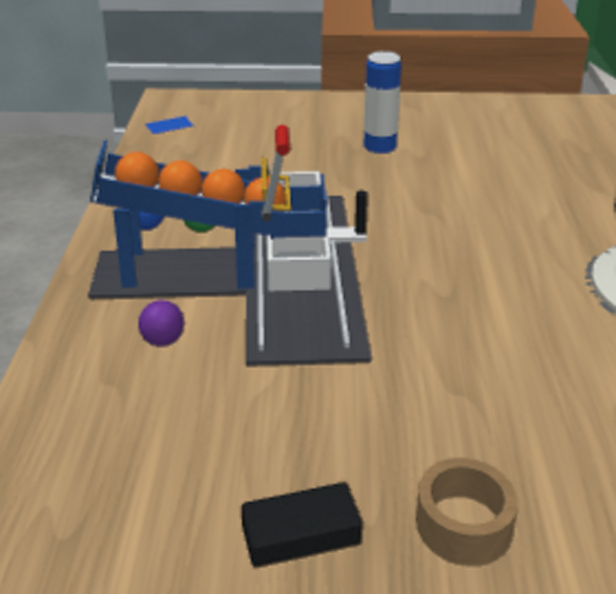

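The scene view shows the tray shifted to the robot's right, with two empty wells at about px (222,240) and (250,233). The post top is at (239,193) in the scene and (314,217) in the side view. The red bar is at (294,181) and (278,193), and four orange balls sit in the chute. The green, blue and purple balls are decoys. Next I measure the feeder pose.

```bash
cat > m.py <<'E'
from h import *
from scipy.optimize import least_squares
def grab():
    return {c:imaging.camera(c) for c in("scene","side")}
def cloud(c,d,m):
    i=imaging.camera_info(c); f=210/np.tan(np.radians(i["vertical_fov"]/2)); E=np.array(i["extrinsics"])
    v,u=np.nonzero(m&(d>0)); z=d[v,u]; return (np.c_[(u-i["cx"])/f*z,(v-i["cy"])/f*z,z])@E[:3,:3].T+E[:3,3]
def hsv(p): return cv2.cvtColor(p,cv2.COLOR_RGB2HSV).astype(int)
def orange(p):
    h=hsv(p); return (h[...,0]>6)&(h[...,0]<15)&(h[...,1]>190)&(h[...,2]>120)
def red(p):
    h=hsv(p); return ((h[...,0]<4)|(h[...,0]>175))&(h[...,1]>170)&(h[...,2]>90)
def blob(m):
    n,l,s,c=cv2.connectedComponentsWithStats(m.astype(np.uint8)); k=1+np.argmax(s[1:,4]); return c[k],s[k],l==k
E
python3 - <<'E'
from m import *
G=grab(); R={}
for c,(p,d) in G.items():
    P=cloud(c,d,orange(p)); P=P[(P[:,2]>.1)]
    print(c,len(P),P.min(0).round(3),P.max(0).round(3))
    R[c]=blob(red(p)); print("red",R[c][0],R[c][1]); Q=cloud(c,d,R[c][2]); print(np.median(Q,0).round(3))
    e=cv2.erode(orange(p).astype(np.uint8),np.ones((3,3)))>0
    P=cloud(c,d,e); 
    def fit(x):
        a=x[:2]; th=x[2]; dx=np.array([np.cos(th),np.sin(th)])
        C=np.array([[*(a+dx*k*x[3]),x[4]+k*x[5]] for k in range(4)])
        return np.linalg.norm(P[:,None]-C,axis=2).min(1)-.032
    best=None
    for x0 in (.61,.64,.67):
        r=least_squares(fit,[x0,-.02,-.1 if c=="side" else 0.1,.063,.17,.012],loss="soft_l1",f_scale=.003)
        if best is None or r.cost<best.cost: best=r
    print("balls",best.x.round(4),"yaw",np.degrees(best.x[2]).round(2),"cost",best.cost,np.median(abs(best.fun)))
print("lever tip",tri(R["scene"][0],R["side"][0]))
print("post",tri((239,192.8),(314,216.8)))
# base plate corners
for uv in((487,160),(525,242),(248,322),(222,232)):
    E,d=ray("scene",(100+uv[0]/2.2,120+uv[1]/2.2)); w=E[:3,:3]@d; print((E[:3,3]+w*(.003-E[2,3])/w[2]).round(3))
for uv in((368,359),(247,362)):
    E,d=ray("side",(150+uv[0]/2.2,130+uv[1]/2.2)); w=E[:3,:3]@d; print((E[:3,3]+w*(.003-E[2,3])/w[2]).round(3))
E
```

```text
scene 432 [ 0.612 -0.044  0.139] [0.831 0.023 0.216]
red [293.23863636 181.14772727] [284 177  19   9  88]
[0.592 0.05  0.272]
balls [ 0.635  -0.024   0.0843  0.0612  0.1875  0.0122] yaw 4.83 cost 5.884704872949027e-06 0.00044207598186288624
side 853 [-0.467 -1.206  0.1  ] [0.828 0.032 0.214]
red [277.77272727 192.84848485] [275 187   6  13  66]
[0.586 0.062 0.272]
balls [-0.4341 -1.0309  0.7262  0.777   0.1241  0.022 ] yaw 41.61 cost 0.03890721485487428 0.022338495880623296
lever tip (array([0.58683875, 0.05079197, 0.26560247]), [np.float64(2.9511033595556125e-05), np.float64(2.951103359548271e-05)])
post (array([ 0.47011039, -0.09874193,  0.10301281]), [np.float64(0.0012696508546807014), np.float64(0.0012696508546806461)])
[0.463 0.191 0.003]
[0.626 0.203 0.003]
[ 0.662 -0.23   0.003]
[ 0.498 -0.242  0.003]
[0.465 0.186 0.003]
[0.627 0.199 0.003]
```

Run:
```python
from m import *
G=grab()
Ps={}
for c,(p,d) in G.items():
    e=cv2.erode(orange(p).astype(np.uint8),np.ones((2,2)))>0
    P=cloud(c,d,e); Ps[c]=P[(abs(P[:,0]-.72)<.15)&(abs(P[:,1])<.08)&(P[:,2]>.1)]
for n,P in {**Ps,"both":np.vstack(list(Ps.values()))}.items():
    def fit(x):
        dx=np.array([np.cos(x[2]),np.sin(x[2])])
        C=np.array([[*(x[:2]+dx*k*x[3]),x[4]+k*x[5]] for k in range(4)])
        return np.linalg.norm(P[:,None]-C,axis=2).min(1)-.032
    r=least_squares(fit,[.635,-.022,.08,.062,.187,.012],loss="soft_l1",f_scale=.002)
    print(n,len(P),r.x.round(4),np.median(abs(r.fun)).round(4))
# tray and front-plate: white points
p,d=G["scene"]; h=hsv(p)
blue=(h[...,0]>100)&(h[...,0]<120)&(h[...,1]>120)
P=cloud("scene",d,blue); th=.08; R=np.array([[np.cos(th),-np.sin(th)],[np.sin(th),np.cos(th)]])
for c,(p,d) in G.items():
    h=hsv(p); blue=(h[...,0]>100)&(h[...,0]<125)&(h[...,1]>120)
    P=cloud(c,d,blue); L=np.c_[(P[:,:2]-[.5695,-.0208])@R,P[:,2]]
    S=L[(L[:,0]<-.02)&(L[:,0]>-.08)&(abs(L[:,1])<.1)&(L[:,2]>.08)]
    print(c,"front face",len(S),np.percentile(S,[2,50,98],axis=0).round(3).tolist())
    S=L[(L[:,0]>.2)&(L[:,0]<.36)&(abs(L[:,1])<.08)&(L[:,2]>.15)]
    print(c,"chute end",len(S),np.percentile(S,[2,50,98],axis=0).round(3).tolist())
p=G["scene"][0][135:275,190:340]; cv2.imwrite("pics/z.png",cv2.resize(p[:,:,::-1],None,fx=5,fy=4,interpolation=2))
for c in G:
    print(c,spotter.mark_of(c,"lever_tip")[:1],spotter.mark_of(c,"spout")[:1])
```

```text
scene 107 [ 0.6338 -0.0178  0.0795  0.0633  0.1744  0.0159] 0.0026
side 497 [0.6355 0.0192 0.083  0.061  0.1754 0.0153] 0.0032
both 604 [0.6349 0.0103 0.0479 0.0611 0.179  0.0152] 0.0042
scene front face 216 [[-0.042, -0.035, 0.094], [-0.037, 0.001, 0.123], [-0.026, 0.035, 0.148]]
scene chute end 462 [[0.211, -0.04, 0.157], [0.288, -0.006, 0.186], [0.298, 0.036, 0.217]]
side front face 138 [[-0.038, -0.04, 0.095], [-0.031, 0.034, 0.117], [-0.022, 0.044, 0.152]]
side chute end 341 [[0.202, -0.036, 0.152], [0.257, 0.041, 0.173], [0.287, 0.046, 0.217]]
scene [{'uv': [290.8, 183.0], 'confidence': 0.64}] [{'uv': [269.9, 211.5], 'confidence': 0.89}]
side [{'uv': [279.0, 192.7], 'confidence': 0.55}] [{'uv': [290.4, 229.4], 'confidence': 0.79}]
```

View pics/z.png

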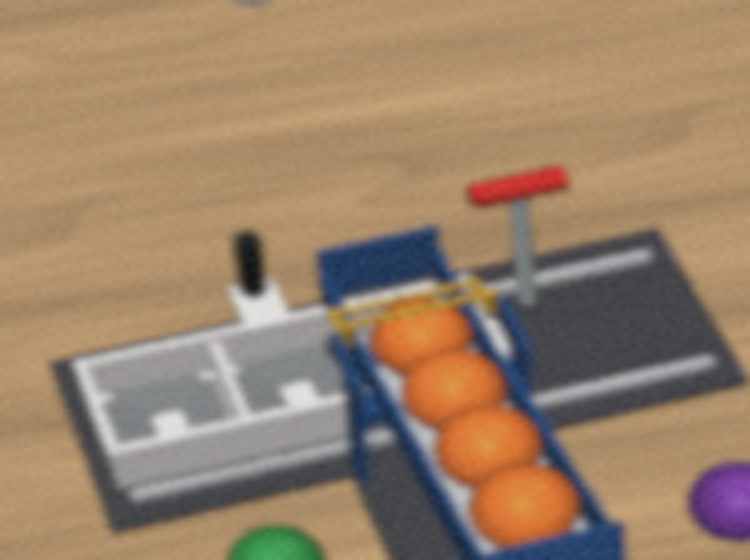

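The detail crop confirms a centred spout sleeve and a lever leaning towards the robot. The feeder origin is about (0.5695, -0.0208) with a yaw of 4.6°. The tray is at about -0.070. I'll move over the post.

```bash
python3 -m jog '[{"rotation":[0,0,8],"translation":[23,-45,0],"grip":85},{"rotation":[0,0,16],"translation":[45,-90,0],"grip":85},{"rotation":[0,0,23.6],"translation":[291,-619,-70],"grip":85},{"rotation":[0,0,23.6],"translation":[291,-619,-70],"grip":85},{"rotation":[0,0,23.6],"translation":[291,-619,-70],"grip":85},{"rotation":[0,0,23.6],"translation":[291,-619,-70],"grip":85},{"rotation":[0,0,23.6],"translation":[291,-619,-70],"grip":85},{"rotation":[0,0,23.6],"translation":[291,-619,-70],"grip":85},{"rotation":[0,0,23.6],"translation":[291,-619,-70],"grip":85},{"rotation":[0,0,23.6],"translation":[291,-619,-70],"grip":85},{"rotation":[0,0,23.6],"translation":[291,-619,-70],"grip":85},{"rotation":[0,0,23.6],"translation":[291,-619,-70],"grip":85},{"rotation":[0,0,23.6],"translation":[291,-619,-70],"grip":85},{"rotation":[0,0,23.6],"translation":[291,-619,-70],"grip":85},{"rotation":[0,0,23.6],"translation":[291,-619,-70],"grip":85},{"rotation":[0,0,23.6],"translation":[291,-619,-70],"grip":85},{"rotation":[0,0,23.6],"translation":[291,-619,-70],"grip":85},{"rotation":[0,0,23.6],"translation":[291,-619,-70],"grip":85},{"rotation":[0,0,23.6],"translation":[291,-619,-70],"grip":85}]' 25
python3 - <<'E'
from h import *
p,d=imaging.camera("wrist"); cv2.imwrite("pics/w1.png",p[:,:,::-1])
i=imaging.camera_info("wrist"); print(i)
for t in("tray_post","spout","lever_tip"): print(t,spotter.mark_of("wrist",t)[:2])
E
```

```text
time: 3.6
ee_pos: [0.4701, -0.0981, 0.1617]
tcp_rot: [-180.0, 0.0, -175.3]
wrist_force: [0.2, -0.3, 0.1]
opening: 0.0849
grasp_force: 0.0
{'vertical_fov': 65.70646984690485, 'cx': 278.04117708832035, 'cy': 210.57416615757901, 'tool_from_camera': array([[ 1.35970292e-03, -9.49896771e-01, -3.12560835e-01,
         8.01820120e-02],
       [ 9.99999073e-01,  1.26713757e-03,  4.99268495e-04,
        -2.66399149e-04],
       [-7.81959557e-05, -3.12561224e-01,  9.49897613e-01,
        -1.40758166e-01],
       [ 0.00000000e+00,  0.00000000e+00,  0.00000000e+00,
         1.00000000e+00]])}
tray_post [{'uv': [273.5, 228.6], 'confidence': 0.75}, {'uv': [196.7, 290.3], 'confidence': 0.17}]
spout []
lever_tip []
```

View pics/w1.png

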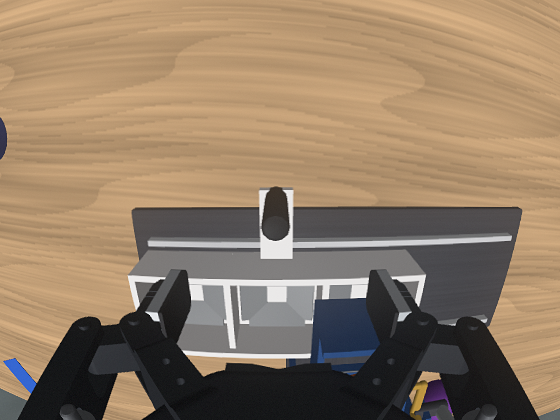

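The wrist view shows the post top at (275,228), centred between the fingers, with the base plate's front corners at (133,209) and (520,208). I'll use these as a cross-check, then descend and grip.

```bash
cat > w.py <<'E'
from h import *
from scipy.spatial.transform import Rotation as Ro
def wray(uv):
    o=readout.get_obs(); i=imaging.camera_info("wrist"); f=210/np.tan(np.radians(i["vertical_fov"]/2))
    a=np.array(uv)-[i["cx"],i["cy"]]; r=np.hypot(*a); t=r/f; d=np.array([*(a/r*np.sin(t)),np.cos(t)])
    T=np.eye(4); T[:3,:3]=Ro.from_euler("xyz",o["tcp_rot"],degrees=True).as_matrix(); T[:3,3]=o["ee_pos"]
    M=T@np.array(i["tool_from_camera"]); return M[:3,3],M[:3,:3]@d
def at_z(uv,z):
    o,d=wray(uv); return o+d*(z-o[2])/d[2]
E
python3 - <<'E'
from w import *
for uv,z in (((133,209),.004),((521,208),.004),((275,229),.1),((314,302),.152),((371,299),.152),((128,275),.067),((425,274),.067)):
    P=at_z(uv,z); q=P[:2]-[.5695,-.0208]; th=.08
    print(uv,P.round(4),"feeder",(q@np.array([[np.cos(th),-np.sin(th)],[np.sin(th),np.cos(th)]])).round(4))
E
python3 -m jog '[{"rotation":[0,0,0],"translation":[0,0,-50],"grip":85},{"rotation":[0,0,0],"translation":[0,0,-105],"grip":85},{"rotation":[0,0,0],"translation":[0,0,-105],"grip":85},{"rotation":[0,0,0],"translation":[0,0,-105],"grip":18},{"rotation":[0,0,0],"translation":[0,0,-105],"grip":18},{"rotation":[0,0,0],"translation":[0,0,-105],"grip":18},{"rotation":[0,0,0],"translation":[0,0,-105],"grip":18},{"rotation":[0,0,0],"translation":[0,0,-105],"grip":18},{"rotation":[0,0,0],"translation":[0,0,-105],"grip":18},{"rotation":[0,0,0],"translation":[0,0,-105],"grip":18}]' 25
```

```text
(133, 209) [ 0.4987 -0.2468  0.004 ] feeder [-0.0886 -0.2196]
(521, 208) [0.4611 0.1914 0.004 ] feeder [-0.0911  0.2201]
(275, 229) [ 0.4697 -0.1008  0.1   ] feeder [-0.1059 -0.0718]
(314, 302) [ 0.4911 -0.077   0.152 ] feeder [-0.0826 -0.0498]
(371, 299) [ 0.4878 -0.0444  0.152 ] feeder [-0.0833 -0.017 ]
(128, 275) [ 0.5391 -0.2281  0.067 ] feeder [-0.0469 -0.2042]
(425, 274) [0.516  0.0366 0.067 ] feeder [-0.0487  0.0615]
time: 4.8
ee_pos: [0.4711, -0.0992, 0.0579]
tcp_rot: [-180.0, 0.1, -175.4]
wrist_force: [-0.9, -0.3, 7.4]
opening: 0.0195
grasp_force: 24.2
```

```bash
python3 -m jog '[{"rotation":[0,0,0],"translation":[0.6,-8,0],"grip":18},{"rotation":[0,0,0],"translation":[1,-17,0],"grip":18},{"rotation":[0,0,0],"translation":[1,-17,0],"grip":18},{"rotation":[0,0,0],"translation":[1,-17,0],"grip":18},{"rotation":[0,0,0],"translation":[1,-17,0],"grip":85},{"rotation":[0,0,0],"translation":[1,-17,0],"grip":85},{"rotation":[0,0,0],"translation":[1,-17,0],"grip":85},{"rotation":[0,0,0],"translation":[1,-17,0],"grip":85},{"rotation":[0,0,0],"translation":[1,-17,50],"grip":85},{"rotation":[0,0,0],"translation":[1,-17,100],"grip":85},{"rotation":[0,0,0],"translation":[1,-17,150],"grip":0},{"rotation":[0,0,0],"translation":[1,-17,190],"grip":0},{"rotation":[0,0,0],"translation":[1,-17,190],"grip":0}]' 25
python3 - <<'E'
from m import *
G=grab()
for c in G: print(c,spotter.mark_of(c,"tray_post")[:1])
p,d=G["scene"]; h=hsv(p); 
th=.08; R=np.array([[np.cos(th),-np.sin(th)],[np.sin(th),np.cos(th)]])
P=cloud("scene",d,h[...,2]<60); L=np.c_[(P[:,:2]-[.5695,-.0208])@R,P[:,2]]; L=L[(abs(L[:,0]+.105)<.03)&(L[:,2]>.05)&(L[:,2]<.12)&(abs(L[:,1])<.16)]
print("post",len(L),np.median(L,0))
E
```

```text
time: 6.1
ee_pos: [0.4726, -0.1163, 0.252]
tcp_rot: [-179.9, 0.4, -175.4]
wrist_force: [0.2, 0.8, -1.1]
opening: 0.0434
grasp_force: 0.0
scene [{'uv': [234.4, 194.7], 'confidence': 0.77}]
side [{'uv': [312.7, 212.0], 'confidence': 0.72}]
post 33 [-0.09697499 -0.08976929  0.08466964]
```

```bash
python3 -m jog '[{"rotation":[0,0,0],"translation":[15,40,0],"grip":0},{"rotation":[0,0,0],"translation":[30,80,0],"grip":0},{"rotation":[0,0,0],"translation":[45,120,0],"grip":0},{"rotation":[0,0,0],"translation":[61,163,-2],"grip":0},{"rotation":[0,0,0],"translation":[61,163,-2],"grip":0},{"rotation":[0,0,0],"translation":[61,163,-2],"grip":0}]'
python3 -m jog '[{"rotation":[0,0,0],"translation":[15,1.2,0],"grip":0},{"rotation":[0,0,0],"translation":[30,2.4,0],"grip":0},{"rotation":[0,0,0],"translation":[40,3.2,0],"grip":0},{"rotation":[0,0,0],"translation":[40,3.2,0],"grip":0}]'
python3 - <<'E'
from m import *
p,d=imaging.camera("side"); p=p[140:280,200:350]; cv2.imwrite("pics/s2.png",cv2.resize(p[:,:,::-1],None,fx=4,fy=4,interpolation=2))
E
```

```text
time: 6.9
ee_pos: [0.5316, 0.0478, 0.2425]
tcp_rot: [-180.0, -0.2, -175.3]
wrist_force: [-0.2, -0.2, 0.5]
opening: 0.0
grasp_force: 0.0
time: 7.3
ee_pos: [0.5723, 0.0491, 0.2435]
tcp_rot: [-180.0, -0.1, -175.5]
wrist_force: [-0.3, -0.2, -1.0]
opening: 0.0
grasp_force: 0.7
```

View pics/s2.png

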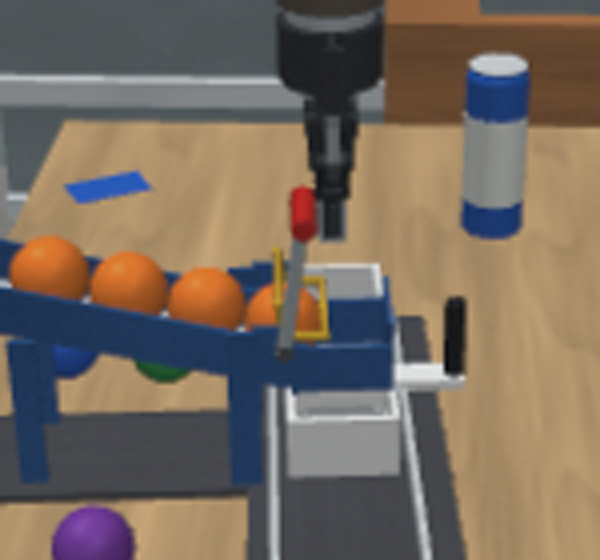

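The side view shows the shut fingers right beside the red bar at px (303,215) in the crop, almost touching. I'll push now.

```bash
python3 -m jog '[{"rotation":[0,0,0],"translation":[20,1.6,0],"grip":0},{"rotation":[0,0,0],"translation":[40,3.2,-1],"grip":0},{"rotation":[0,0,0],"translation":[58,4.6,-3],"grip":0},{"rotation":[0,0,0],"translation":[72,5.8,-5],"grip":0},{"rotation":[0,0,0],"translation":[80,6.4,-6],"grip":0},{"rotation":[0,0,0],"translation":[80,6.4,-6],"grip":0}]'
python3 -m jog '[{"rotation":[0,0,0],"translation":[3,0.2,0],"grip":0},{"rotation":[0,0,0],"translation":[3,0.2,0],"grip":0}]'
python3 -m jog '[{"rotation":[0,0,0],"translation":[2,0.2,0],"grip":0},{"rotation":[0,0,0],"translation":[2,0.2,0],"grip":0}]'
```

```text
time: 7.95
ee_pos: [0.6478, 0.0558, 0.2372]
tcp_rot: [-180.0, -0.6, -175.4]
wrist_force: [-23.9, -1.8, 1.9]
opening: 0.0002
grasp_force: 10.5
time: 8.15
ee_pos: [0.649, 0.0558, 0.2377]
tcp_rot: [-180.0, -0.8, -175.4]
wrist_force: [-33.0, -2.9, 4.5]
opening: -0.0002
grasp_force: 15.0
time: 8.35
ee_pos: [0.6495, 0.0559, 0.2375]
tcp_rot: [-180.0, -0.9, -175.4]
wrist_force: [-38.6, -3.5, 4.1]
opening: -0.0
grasp_force: 18.4
```

At the stop: the force is well above 5 N. Releasing now.

```bash
python3 -m jog '[{"rotation":[0,0,0],"translation":[-25,-2,2],"grip":0},{"rotation":[0,0,0],"translation":[-55,-4.4,5],"grip":0},{"rotation":[0,0,0],"translation":[-85,-6.8,6],"grip":0},{"rotation":[0,0,0],"translation":[-115,-9.2,6],"grip":0},{"rotation":[0,0,0],"translation":[-125,-10,6],"grip":0},{"rotation":[0,0,0],"translation":[-125,-10,6],"grip":0},{"rotation":[0,0,0],"translation":[-125,-10,6],"grip":0},{"rotation":[0,0,0],"translation":[-125,-10,6],"grip":0}]'
python3 - <<'E'
from m import *
G=grab(); a=G["side"][0][140:280,190:350]; b=G["scene"][0][150:300,190:350]
cv2.imwrite("pics/r1.png",np.vstack([cv2.resize(x[:,:,::-1],(500,300),interpolation=2) for x in(a,b)]))
E
```

```text
time: 9.15
ee_pos: [0.533, 0.047, 0.2439]
tcp_rot: [180.0, -0.0, -175.4]
wrist_force: [0.5, 0.4, 0.3]
opening: 0.0001
grasp_force: 0.0
```

View pics/r1.png

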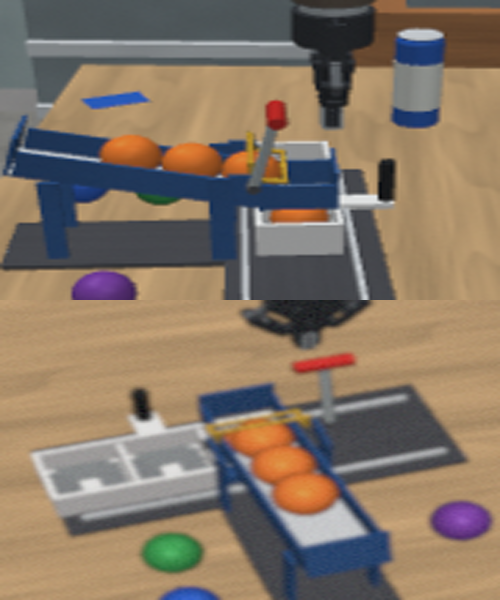

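Ball 1 is in well2, seen at about (300,215) in the upper half of the picture. Three balls remain and the lever is back at rest. Next is the middle well.

```bash
python3 -m jog '[{"rotation":[0,0,0],"translation":[-20,-45,0],"grip":85},{"rotation":[0,0,0],"translation":[-35,-90,0],"grip":85},{"rotation":[0,0,0],"translation":[-50,-130,0],"grip":85},{"rotation":[0,0,0],"translation":[-61,-163,-20],"grip":85},{"rotation":[0,0,0],"translation":[-61,-163,-60],"grip":85},{"rotation":[0,0,0],"translation":[-61,-163,-100],"grip":85},{"rotation":[0,0,0],"translation":[-61,-163,-145],"grip":85},{"rotation":[0,0,0],"translation":[-61,-163,-187],"grip":85},{"rotation":[0,0,0],"translation":[-61,-163,-187],"grip":85},{"rotation":[0,0,0],"translation":[-61,-163,-187],"grip":18},{"rotation":[0,0,0],"translation":[-61,-163,-187],"grip":18},{"rotation":[0,0,0],"translation":[-61,-163,-187],"grip":18},{"rotation":[0,0,0],"translation":[-61,-163,-187],"grip":18},{"rotation":[0,0,0],"translation":[-61,-163,-187],"grip":18},{"rotation":[0,0,0],"translation":[-61,-163,-187],"grip":18}]' 25
```

```text
time: 10.75
ee_pos: [0.4719, -0.1162, 0.0587]
tcp_rot: [-180.0, 0.1, -175.4]
wrist_force: [0.3, 0.4, 5.5]
opening: 0.0192
grasp_force: 24.2
```

```bash
python3 -m jog '[{"rotation":[0,0,0],"translation":[-0.5,6,0],"grip":18},{"rotation":[0,0,0],"translation":[-1.4,18,0],"grip":18},{"rotation":[0,0,0],"translation":[-2.6,32,0],"grip":18},{"rotation":[0,0,0],"translation":[-3.7,46,0],"grip":18},{"rotation":[0,0,0],"translation":[-4.8,60,0],"grip":18},{"rotation":[0,0,0],"translation":[-5.9,73,0],"grip":18},{"rotation":[0,0,0],"translation":[-6.6,82,0],"grip":18},{"rotation":[0,0,0],"translation":[-7,87.5,0],"grip":18},{"rotation":[0,0,0],"translation":[-7,87.5,0],"grip":18},{"rotation":[0,0,0],"translation":[-7,87.5,0],"grip":18}]' 25
python3 -m jog '[{"rotation":[0,0,0],"translation":[0,0,0],"grip":85},{"rotation":[0,0,0],"translation":[0,0,0],"grip":85},{"rotation":[0,0,0],"translation":[0,0,0],"grip":85},{"rotation":[0,0,0],"translation":[0,0,0],"grip":85},{"rotation":[0,0,0],"translation":[0,0,50],"grip":85},{"rotation":[0,0,0],"translation":[0,0,100],"grip":85},{"rotation":[0,0,0],"translation":[0,0,150],"grip":0},{"rotation":[0,0,0],"translation":[0,0,186],"grip":0},{"rotation":[0,0,0],"translation":[34,38,186],"grip":0},{"rotation":[0,0,0],"translation":[68,76,186],"grip":0},{"rotation":[0,0,0],"translation":[68,76,186],"grip":0},{"rotation":[0,0,0],"translation":[68,76,186],"grip":0}]' 25
python3 - <<'E'
from m import *
p,d=imaging.camera("scene"); h=hsv(p)
th=.08; R=np.array([[np.cos(th),-np.sin(th)],[np.sin(th),np.cos(th)]])
P=cloud("scene",d,h[...,2]<60); L=np.c_[(P[:,:2]-[.5695,-.0208])@R,P[:,2]]; L=L[(abs(L[:,0]+.105)<.03)&(L[:,2]>.05)&(L[:,2]<.12)&(abs(L[:,1])<.16)]
print("post",len(L),np.median(L,0)); print(spotter.mark_of("scene","tray_post")[:2])
E
```

```text
time: 11.75
ee_pos: [0.4644, -0.0281, 0.0586]
tcp_rot: [180.0, 0.1, -175.4]
wrist_force: [-3.9, 2.1, 7.8]
opening: 0.0197
grasp_force: 24.5
time: 12.95
ee_pos: [0.5324, 0.0483, 0.2423]
tcp_rot: [-180.0, -0.1, -175.3]
wrist_force: [-1.4, 0.2, -0.5]
opening: 0.0
grasp_force: 0.0
post 16 [-0.09732115 -0.00165824  0.0971513 ]
[{'uv': [262.0, 189.1], 'confidence': 0.57}]
```

```bash
python3 -m jog '[{"rotation":[0,0,0],"translation":[20,1.6,0],"grip":0},{"rotation":[0,0,0],"translation":[40,3.2,0],"grip":0},{"rotation":[0,0,0],"translation":[60,4.8,0],"grip":0},{"rotation":[0,0,0],"translation":[80,6.4,-1],"grip":0},{"rotation":[0,0,0],"translation":[98,7.8,-3],"grip":0},{"rotation":[0,0,0],"translation":[112,9,-5],"grip":0},{"rotation":[0,0,0],"translation":[120,9.6,-6],"grip":0},{"rotation":[0,0,0],"translation":[124,10,-6],"grip":0},{"rotation":[0,0,0],"translation":[124,10,-6],"grip":0},{"rotation":[0,0,0],"translation":[124,10,-6],"grip":0},{"rotation":[0,0,0],"translation":[124,10,-6],"grip":0},{"rotation":[0,0,0],"translation":[124,10,-6],"grip":0}]'
python3 -m jog '[{"rotation":[0,0,0],"translation":[-25,-2,2],"grip":0},{"rotation":[0,0,0],"translation":[-55,-4.4,5],"grip":0},{"rotation":[0,0,0],"translation":[-85,-6.8,6],"grip":0},{"rotation":[0,0,0],"translation":[-115,-9.2,6],"grip":0},{"rotation":[0,0,0],"translation":[-124,-10,6],"grip":0},{"rotation":[0,0,0],"translation":[-124,-10,6],"grip":0},{"rotation":[0,0,0],"translation":[-124,-10,6],"grip":0},{"rotation":[0,0,0],"translation":[-124,-10,6],"grip":0}]'
python3 - <<'E'
from m import *
G=grab(); a=G["side"][0][140:280,190:350]; b=G["scene"][0][150:300,190:350]
cv2.imwrite("pics/r2.png",np.vstack([cv2.resize(x[:,:,::-1],(500,300),interpolation=2) for x in(a,b)]))
E
```

```text
time: 14.25
ee_pos: [0.6486, 0.0555, 0.2367]
tcp_rot: [-180.0, -0.9, -175.5]
wrist_force: [-37.1, -2.7, 0.9]
opening: -0.0003
grasp_force: 16.2
time: 15.05
ee_pos: [0.5329, 0.0473, 0.243]
tcp_rot: [180.0, -0.0, -175.4]
wrist_force: [-0.6, -0.7, -0.0]
opening: 0.0002
grasp_force: 0.0
```

View pics/r2.png

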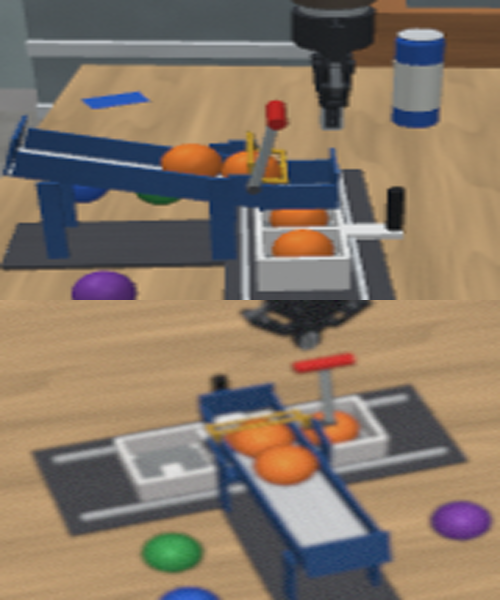

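Wells 1 and 2 are filled, two balls remain in the chute and the lever is at rest. Now the last well.

```bash
python3 -m jog '[{"rotation":[0,0,0],"translation":[-34,-38,0],"grip":85},{"rotation":[0,0,0],"translation":[-68,-76,0],"grip":85},{"rotation":[0,0,0],"translation":[-68,-76,0],"grip":85},{"rotation":[0,0,0],"translation":[-68,-76,-45],"grip":85},{"rotation":[0,0,0],"translation":[-68,-76,-90],"grip":85},{"rotation":[0,0,0],"translation":[-68,-76,-140],"grip":85},{"rotation":[0,0,0],"translation":[-68,-76,-186],"grip":85},{"rotation":[0,0,0],"translation":[-68,-76,-186],"grip":85},{"rotation":[0,0,0],"translation":[-68,-76,-186],"grip":18},{"rotation":[0,0,0],"translation":[-68,-76,-186],"grip":18},{"rotation":[0,0,0],"translation":[-68,-76,-186],"grip":18},{"rotation":[0,0,0],"translation":[-68,-76,-186],"grip":18},{"rotation":[0,0,0],"translation":[-68,-76,-186],"grip":18},{"rotation":[0,0,0],"translation":[-68,-76,-186],"grip":18}]' 25
python3 -m jog '[{"rotation":[0,0,0],"translation":[-0.5,6,0],"grip":18},{"rotation":[0,0,0],"translation":[-1.4,18,0],"grip":18},{"rotation":[0,0,0],"translation":[-2.6,32,0],"grip":18},{"rotation":[0,0,0],"translation":[-3.7,46,0],"grip":18},{"rotation":[0,0,0],"translation":[-4.8,60,0],"grip":18},{"rotation":[0,0,0],"translation":[-5.9,73,0],"grip":18},{"rotation":[0,0,0],"translation":[-6.6,82,0],"grip":18},{"rotation":[0,0,0],"translation":[-7,87.5,0],"grip":18},{"rotation":[0,0,0],"translation":[-7,87.5,0],"grip":18},{"rotation":[0,0,0],"translation":[-7,87.5,0],"grip":18}]' 25
```

```text
time: 16.55
ee_pos: [0.465, -0.0285, 0.0588]
tcp_rot: [-180.0, 0.1, -175.4]
wrist_force: [-0.4, 0.2, 6.5]
opening: 0.0198
grasp_force: 24.2
time: 17.55
ee_pos: [0.4575, 0.0595, 0.0588]
tcp_rot: [180.0, 0.1, -175.4]
wrist_force: [-2.8, 1.1, 8.5]
opening: 0.0194
grasp_force: 24.5
```

```bash
python3 -m jog '[{"rotation":[0,0,0],"translation":[0,0,0],"grip":85},{"rotation":[0,0,0],"translation":[0,0,0],"grip":85},{"rotation":[0,0,0],"translation":[0,0,0],"grip":85},{"rotation":[0,0,0],"translation":[0,0,0],"grip":85},{"rotation":[0,0,0],"translation":[0,0,50],"grip":85},{"rotation":[0,0,0],"translation":[0,0,100],"grip":85},{"rotation":[0,0,0],"translation":[0,0,150],"grip":0},{"rotation":[0,0,0],"translation":[0,0,186],"grip":0},{"rotation":[0,0,0],"translation":[38,-6,186],"grip":0},{"rotation":[0,0,0],"translation":[75,-12,186],"grip":0},{"rotation":[0,0,0],"translation":[75,-12,186],"grip":0},{"rotation":[0,0,0],"translation":[75,-12,186],"grip":0}]' 25
python3 - <<'E'
from m import *
p,d=imaging.camera("scene"); h=hsv(p)
th=.08; R=np.array([[np.cos(th),-np.sin(th)],[np.sin(th),np.cos(th)]])
P=cloud("scene",d,h[...,2]<60); L=np.c_[(P[:,:2]-[.5695,-.0208])@R,P[:,2]]; L=L[(abs(L[:,0]+.105)<.03)&(L[:,2]>.05)&(L[:,2]<.12)&(abs(L[:,1])<.16)]
print("post",len(L),np.median(L,0)); print(spotter.mark_of("scene","tray_post")[:2])
E
```

```text
time: 18.75
ee_pos: [0.5323, 0.0468, 0.2423]
tcp_rot: [180.0, -0.1, -175.4]
wrist_force: [-0.8, 0.2, -1.0]
opening: 0.0003
grasp_force: 0.0
post 17 [-0.09805643  0.0852053   0.06426553]
[{'uv': [286.1, 182.2], 'confidence': 0.65}]
```

```bash
python3 -m jog '[{"rotation":[0,0,0],"translation":[20,1.6,0],"grip":0},{"rotation":[0,0,0],"translation":[40,3.2,0],"grip":0},{"rotation":[0,0,0],"translation":[60,4.8,0],"grip":0},{"rotation":[0,0,0],"translation":[80,6.4,-1],"grip":0},{"rotation":[0,0,0],"translation":[98,7.8,-3],"grip":0},{"rotation":[0,0,0],"translation":[112,9,-5],"grip":0},{"rotation":[0,0,0],"translation":[120,9.6,-6],"grip":0},{"rotation":[0,0,0],"translation":[124,10,-6],"grip":0},{"rotation":[0,0,0],"translation":[124,10,-6],"grip":0},{"rotation":[0,0,0],"translation":[124,10,-6],"grip":0},{"rotation":[0,0,0],"translation":[124,10,-6],"grip":0},{"rotation":[0,0,0],"translation":[124,10,-6],"grip":0}]'
python3 -m jog '[{"rotation":[0,0,0],"translation":[-25,-2,2],"grip":0},{"rotation":[0,0,0],"translation":[-55,-4.4,5],"grip":0},{"rotation":[0,0,0],"translation":[-85,-6.8,6],"grip":0},{"rotation":[0,0,0],"translation":[-115,-9.2,6],"grip":0},{"rotation":[0,0,0],"translation":[-150,-12,26],"grip":0},{"rotation":[0,0,0],"translation":[-190,-15,36],"grip":0},{"rotation":[0,0,0],"translation":[-220,-17,36],"grip":0},{"rotation":[0,0,0],"translation":[-220,-17,36],"grip":0},{"rotation":[0,0,0],"translation":[-220,-17,36],"grip":0},{"rotation":[0,0,0],"translation":[-220,-17,36],"grip":0}]'
python3 - <<'E'
from m import *
G=grab(); a=G["side"][0][140:280,190:350]; b=G["scene"][0][150:300,190:350]
cv2.imwrite("pics/r3.png",np.vstack([cv2.resize(x[:,:,::-1],(500,300),interpolation=2) for x in(a,b)]))
E
```

```text
time: 20.05
ee_pos: [0.6486, 0.0568, 0.2369]
tcp_rot: [180.0, -0.8, -175.4]
wrist_force: [-35.5, -2.6, 1.5]
opening: 0.0003
grasp_force: 15.8
time: 21.05
ee_pos: [0.4363, 0.0401, 0.2734]
tcp_rot: [-180.0, 0.0, -175.4]
wrist_force: [-0.6, -0.0, 0.3]
opening: 0.0004
grasp_force: 0.0
```

View pics/r3.png

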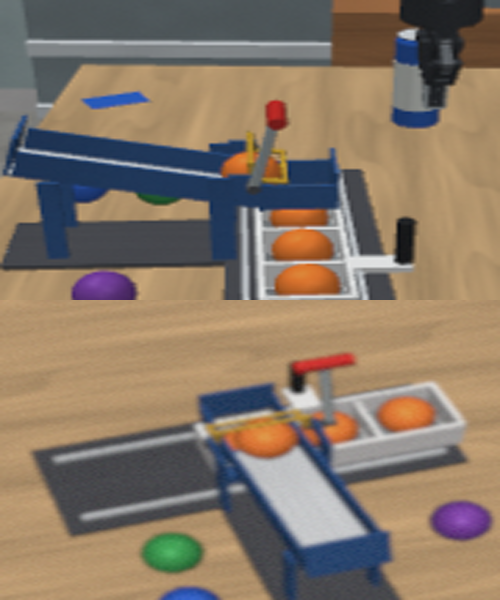

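The picture shows a ball in each of the three wells, the fourth ball still in the feeder, the lever at rest and the robot clear of everything.

```bash
python3 -c "
from workcell import bot; print(bot.job_done())"
```

```text
the job is handed in; nothing more can be done
None
```

The job is handed in at about 21 s: each of the three wells holds one ball, the fourth ball is still in the feeder, the lever is back at rest, and the can, tape and power supply were not touched.

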